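# Release the cam lock and push a drone battery home in its test dock

## Task

On the battery test dock, turn the orange eccentric cam by pushing its upright blade until the blade points at the green mark on the base plate, which puts the cam's low point towards the carriage's steel arm. Only then push the blue carriage forward by its rear plate until it is fully home at the black contact block, with the battery still riding in it. Use only the outside of the fingers: do not lift anything, and leave the other things on the bench where they are.

Things in the scene. Friction and masses are not known exactly. Their poses are not given: they have to be found in the camera images.
- dock: Battery test dock: grey metal plate 270 x 350 x 12 mm fixed to the bench. Origin on the bench surface; x = the way the carriage is pushed forward, y = left (the cam's side), z up. Plate: x -135 to 135, y -115 to 235 mm. Black contact block: x 72 to 112, y -40 to 40, top at 74 mm. Green mark, white-edged (12 x 30 mm, flat on the plate): x 122, y 130 mm.
- cam_pivot (a point): Upright axis of the cam, at dock x 20, y 130 mm; this point is 55 mm above the bench. The cam is an orange disc of radius 34 mm, 16 to 30 mm above the bench, set 18 mm off this axis towards its blade, so its low point is opposite the blade.
- cam (a joint): Cam angle (rad), counter-clockwise from above, no stops. 0 (equally 6.283): blade points along dock +x at the green mark, low point faces the carriage's arm. 3.14: blade points to dock -x. Starts between 1.3 and 4.98; either way round works. Stays where it is left; friction about 0.35 N m (5 to 6 N at the blade). The carriage can come fully home only within about 0.45 rad of the low point.
- blade (a point): Centre of the orange upright blade on the cam: 66.5 mm from the axis, 55 mm above the bench. The blade lies radially, from 45 to 88 mm from the axis, 10 mm thick, from 32 to 78 mm above the bench; push on its flat side.
- carriage (a joint): Forward travel of the carriage (m): 0 at the start (rear stop), 0.042 fully home (front stop). Friction about 4 N, stays where it is left. Its steel follower arm, 16 to 28 mm above the bench, reaches out to dock y 150 mm; the arm's front face is at dock x -40 mm at the start and 2 mm when home.
- push_face (a point): Middle of the rear face of the carriage's upright blue push plate with a white pad: push here forward (dock +x). Plate 64 mm wide, 10 mm thick, 22 to 70 mm above the bench; this point is 50 mm above the bench, at dock x -89 mm at the start, y 0. The carriage is 76 mm wide; its side walls end 37 mm above the bench.
- pack_mid (a point): Centre of the battery lying loose in the carriage, 85 (along x) x 52 x 38 mm, 300 g, grey with a white band; its top is 62 mm above the bench. It must ride along, not be lifted.
- motor_mid (a point): Small loose drone motor standing on the right of the dock's plate, 32 mm wide, its shaft's end 50 mm above the bench; point at its centre. Leave alone.
- spare_pack_mid (a point): Spare battery on the bench, yellow band, 85 x 52 x 38 mm; point at its centre. Leave alone.
- driver: Screwdriver lying on the bench. Leave alone.
- parts_tray: Open yellow parts tray 120 x 90 x 50 mm; origin under its centre. Leave alone.
- cleaner: Blue bottle, 60 mm wide, 150 mm high; origin under its centre. Leave alone.
- meter: Black hand meter 150 x 75 x 32 mm lying on the bench; origin under its centre. Leave alone.
- propeller: Black propeller, 160 x 18 mm, flat on the bench; origin under its hub. Leave alone.
Not all that is in view belongs to the job. There is more than one size of the part that bears motor_mid; the job needs the smaller. Leave any purple look-alike of the part that bears pack_mid alone.

How it is judged:
By the outcome, as a careful person would: the job done as asked, in the order asked, and still so for the second after the job is handed in, with the robot touching nothing.
It also fails if it takes over 59 s, if anything falls off the work surface, if the arm or the gripper's body presses on something with over 40 N, if the wrist force passes 120 N, or if a joint passes its speed limit or range.

## Robot

A 6-joint arm with a two-finger parallel gripper is mounted at the origin on the work surface. World frame = base frame: x ahead of the robot, y to its left, z up, the work surface at z = 0. Lengths are in m, angles in degrees, forces in N, time in s.
With the tool pointing down it reaches from about 0.35 to 0.875 m from the base axis. Payload 4.2 kg.
Tool frame: the origin (TCP) lies at the very end of the fingers, on their centre line; the grasp point (between the pads) lies 19 mm behind it; z points along the fingers, x is the direction in which the jaws open and shut, and the axes are right-handed (so a half turn about z gives the same grasp; the last joint's range is limited). The gripper opens to 87 mm and grips with 3 to 60 N. Pads are 19 mm wide; open, the fingers measure 117 mm over their backs; the gripper's body (75 mm by 190 mm) begins 51 mm behind the grasp point.
Start: joints at [89.416, 22.042, 0.453, 0, -68.411, -14.817], TCP at [0.166, 0.603, 0.223] pointing down, gripper open.
Joint ranges: [-179.83, 179.83], [-69.29, 118.12], [-61.27, 80.66], [-181.25, 117.63], [-171.15, -9.14], [-177.46, 177.46]. Speed limits (degrees/s): [159.86, 159.86, 180, 180, 180, 180].

## Interface

Orientations are given as a 3x3 rotation matrix whose columns are the frame's x, y, z axes.
In Python, from station import sense, capture, finish_job gives the robot as it stands.
- The arm moves only by the shell command python3 -m crank 'ROWS' [OPENING]. ROWS is JSON, a list of rows, each a list of 4 numbers: the shift along the tool's x, y, z in m, then the turn about the tool's z in rad. A call has 1 to 5 rows; each row shifts and turns the commanded pose from where the row before left it, along the tool's axes as they then stand; what a row does not reach is not made up. A row lasts 1/12 s, in which the tool goes at most 41.7 mm and 7.16 degrees, less where a joint would pass 70% of its speed; a pose out of reach is approached as far as the arm can. A call with a gripper value outside its range is refused whole. OPENING is the finger opening in m, from 0 to 0.087, set as the call begins (- or left out, the last holds). The fingers move at their own pace and stop on an object; the grip force is fixed at half the most. Time passes only in rows, so rows that do not move let the fingers close. It gives the time, the measured TCP pose, the force and the opening at its end, in the units of the state.
- sense(): the state, without advancing time (a new reading comes with each control period).
- capture(name): name is "scene" or "top"; returns a dict with "pixels" (400x640x3 uint8, red, green, blue), "depth" (400x640 float32, m along the optical axis (not along the pixel's ray), 0 where there is no reading), "fx", "fy", "cx", "cy" (pixels), "k1" (the pictures are not rectified: a ray, as slopes to the right and down, at radius r is drawn at 1 + k1 r^2 times it, then the intrinsics apply), "world_from_camera" (4x4, takes a point from camera to world coordinates). Camera axes: x right, y down, z forward; pixel columns grow to the right and rows downward; lengths in m; the calibration is good to about 2 mm. A picture is of the moment at which its call begins.
- finish_job(): hands the job in, once; it reports no verdict.
The state is a dict: "time_s": time; "joints": joint angles; "joint_velocities": joint speeds; "effort": joint torques, N m; "tcp_pos": TCP position; "ee_rot": TCP orientation; "wrist_force": force on the tool from outside, world axes, zero at the start; "moment": the same for the moment, N m; "gripper_width": opening from 0.0 (shut) to 1.0 (fully open).
Only numpy, scipy, OpenCV 4.12 (cv2) and the standard library are available. Lean on these libraries where they do the work, as an engineer would, in place of code of your own. Each camera call takes 0.05 s, during which the arm holds its last target.

## Working session

There is one attempt and no reset: what is moved stays moved. The work goes in short steps, Python scripts to look and compute and a shell command to move; the robot and the scene stay as the last step left them, time stands still between calls to the robot, and variables do not carry over. Pictures are saved under pics/ and viewed, and the job is handed in when it is done.

```bash
ls; mkdir -p pics; python3 - <<'E'
from station import sense,capture
import cv2,numpy as np
print(sense())
for n in("scene","top"):
    c=capture(n); cv2.imwrite(f"pics/{n}0.png",c["pixels"][:,:,::-1]); np.savez(f"{n}0.npz",**c)
    print(n,c["fx"],c["fy"],c["cx"],c["cy"],c["k1"],c["world_from_camera"])
E
```

```text
pics
{'time_s': 0.0, 'joints': array([ 8.94152935e+01,  2.20896832e+01,  3.79125378e-01, -2.98857476e-02,
       -6.84116846e+01, -1.48178387e+01]), 'joint_velocities': array([ 0.10830321, -0.03410334,  0.04444163, -0.00421581, -0.04414256,
        0.04410461]), 'effort': array([ 3.49292650e-04, -3.90671933e+01,  1.87411702e+01,  4.21970040e+00,
        1.11093177e-02, -1.87196479e-04]), 'tcp_pos': array([0.16580299, 0.60196889, 0.22146418]), 'ee_rot': array([[-2.65783908e-01, -9.64032498e-01, -5.06761600e-04],
       [-9.64030152e-01,  2.65784379e-01, -2.12842418e-03],
       [ 2.18655940e-03, -7.71674346e-05, -9.99997606e-01]]), 'wrist_force': array([-0.0699537 ,  0.07780551,  0.14137826]), 'moment': array([ 0.00578179, -0.03621978,  0.0168202 ]), 'gripper_width': 1.0008639727893383}
scene 371.2505402950135 371.2505402950135 326.1724646891687 203.88484955585162 -0.07220306410384031 [[ 0.85703299  0.30730553 -0.41359131  0.95752115]
 [ 0.5149677  -0.53795366  0.66739353 -0.78281057]
 [-0.01739924 -0.78496444 -0.61929645  0.71720098]
 [ 0.          0.          0.          1.        ]]
top 363.3618073212894 363.3618073212894 317.38842738071514 201.29372425268005 -0.07590216813942348 [[-1.24052291e-04 -9.91098293e-01  1.33132110e-01  3.96299738e-01]
 [-9.99796257e-01  2.81018080e-03  1.99887042e-02 -7.99787941e-02]
 [-2.01848959e-02 -1.33102506e-01 -9.90896712e-01  1.07635008e+00]
 [ 0.00000000e+00  0.00000000e+00  0.00000000e+00  1.00000000e+00]]
```

View pics/scene0.png

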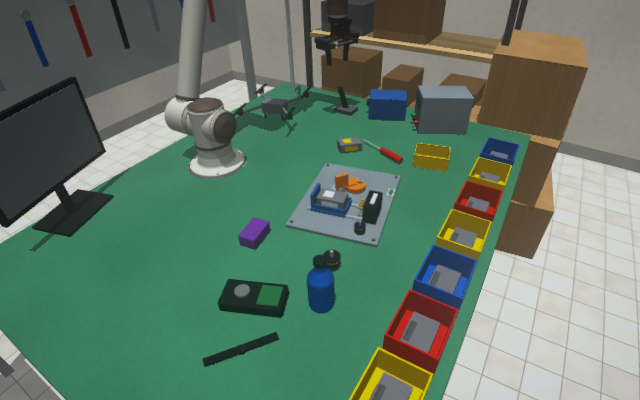

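View pics/top0.png

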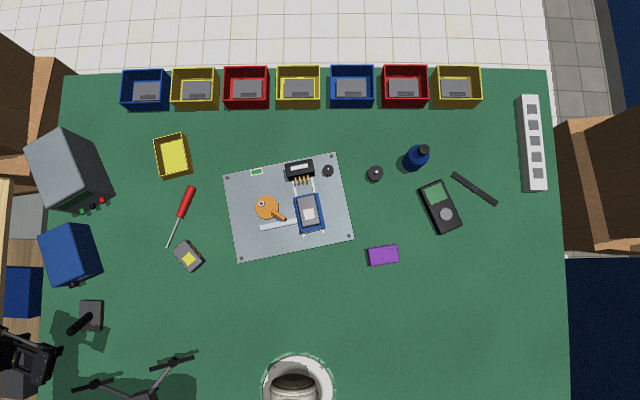

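The top view shows the plate at about (222–355, 152–262). The cam is at (267,208) with its blade pointing lower right, the carriage at (309,212), the contact block at (299,170) and the green mark at (257,171). I'll zoom in and measure.

```bash
cat > h.py <<'E'
import numpy as np,cv2
def ray(c,u,v):
    x=(np.atleast_1d(u)-float(c["cx"]))/float(c["fx"]);y=(np.atleast_1d(v)-float(c["cy"]))/float(c["fy"])
    K=np.eye(3);p=cv2.undistortPoints(np.stack([x,y],-1).reshape(-1,1,2).astype(float),K,np.array([float(c["k1"]),0,0,0])).reshape(-1,2)
    return np.c_[p,np.ones(len(p))]
def world(c,u,v,z=None):
    r=ray(c,u,v);T=np.array(c["world_from_camera"])
    d=r@T[:3,:3].T
    if z is None: s=np.array(c["depth"])[np.atleast_1d(v).astype(int),np.atleast_1d(u).astype(int)][:,None]
    else: s=((z-T[2,3])/d[:,2])[:,None]
    return T[:3,3]+d*s
def proj(c,P):
    T=np.array(c["world_from_camera"]);q=(np.atleast_2d(P)-T[:3,3])@T[:3,:3]
    return cv2.projectPoints(q.reshape(-1,1,3),np.zeros(3),np.zeros(3),np.array([[float(c["fx"]),0,float(c["cx"])],[0,float(c["fy"]),float(c["cy"])],[0,0,1]]),np.array([float(c["k1"]),0,0,0]))[0].reshape(-1,2)
E
python3 - <<'E'
import cv2,numpy as np
from h import *
c=np.load("top0.npz")
im=c["pixels"][140:270,215:365,::-1]
cv2.imwrite("pics/z0.png",cv2.resize(im,None,fx=5,fy=5,interpolation=cv2.INTER_CUBIC)[:600])
# plate points by height
d=c["depth"];vv,uu=np.mgrid[145:270,215:362];w=world(c,uu.ravel(),vv.ravel())
hsv=cv2.cvtColor(c["pixels"],cv2.COLOR_RGB2HSV)[vv.ravel(),uu.ravel()]
m=(w[:,2]>.007)&(hsv[:,1]<80)&(w[:,2]<.13)
mask=np.zeros((400,640),np.uint8);mask[vv.ravel()[m],uu.ravel()[m]]=255
cn=max(cv2.findContours(mask,cv2.RETR_EXTERNAL,cv2.CHAIN_APPROX_NONE)[0],key=cv2.contourArea)
p=world(c,cn[:,0,0],cn[:,0,1],z=.012)[:,:2]
r=cv2.minAreaRect(p.astype(np.float32)*1000);print(r,cv2.boxPoints(r))
o=(hsv[:,0]>5)&(hsv[:,0]<20)&(hsv[:,1]>150)
for lo,hi in((.02,.036),(.06,.085)):
    k=o&(w[:,2]>lo)&(w[:,2]<hi);print(k.sum(),w[k].mean(0),w[k].min(0),w[k].max(0))
g=(hsv[:,0]>45)&(hsv[:,0]<85)&(hsv[:,1]>100)&(w[:,2]>.006);print(g.sum(),w[g].mean(0))
E
```

```text
((524.774169921875, 32.35313415527344), (270.5162048339844, 350.6325988769531), 11.728126525878906) [[ 356.7036   176.51573]
 [ 427.976   -166.79674]
 [ 692.8447  -111.80946]
 [ 621.5723   231.503  ]]
336 [0.51943734 0.08836602 0.03102491] [0.48800088 0.05817223 0.02526135] [0.55308688 0.12044116 0.03557756]
54 [0.49763484 0.04583073 0.07786133] [ 0.48110857 -0.0272437   0.06217849] [0.61044196 0.06610583 0.08375966]
61 [0.55189772 0.04833853 0.22515934]
```

View pics/z0.png

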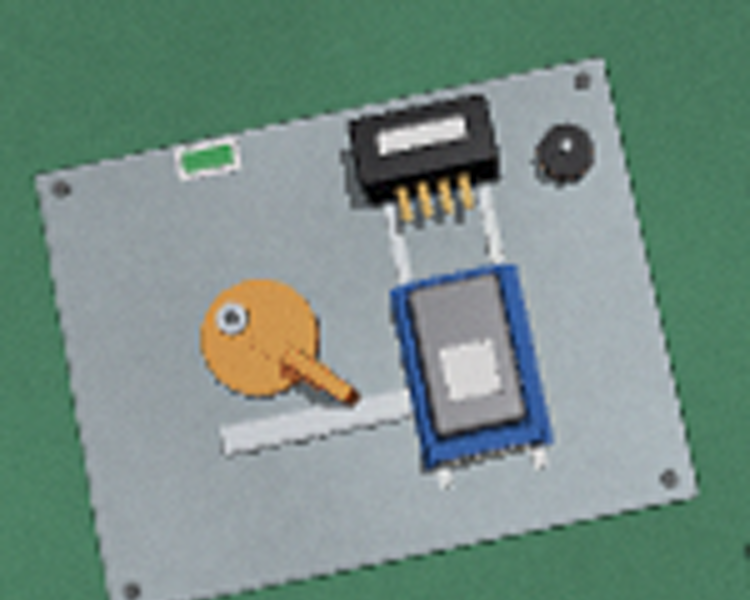

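```bash
cat >> h.py <<'E'
from scipy.optimize import minimize_scalar
O=np.array([.5370,-.0264]);A=np.deg2rad(11.728)
def d2w(x,y,z): # mm dock
    x,y,z=np.broadcast_arrays(*[np.asarray(t,float) for t in (x,y,z)])
    return np.stack([O[0]+(x*np.cos(A)-y*np.sin(A))/1e3,O[1]+(x*np.sin(A)+y*np.cos(A))/1e3,z/1e3],-1)
def w2d(P):
    P=np.atleast_2d(P);q=(P[:,:2]-O)*1e3
    return np.c_[q[:,0]*np.cos(A)+q[:,1]*np.sin(A),-q[:,0]*np.sin(A)+q[:,1]*np.cos(A),P[:,2]*1e3]
def orange(c):
    h=cv2.cvtColor(np.array(c["pixels"]),cv2.COLOR_RGB2HSV)
    v,u=np.nonzero((h[...,0]>3)&(h[...,0]<22)&(h[...,1]>140)&(h[...,2]>60))
    P=world(c,u,v);D=w2d(P);ok=(np.hypot(D[:,0]-20,D[:,1]-130)<100)&(D[:,2]>10)&(D[:,2]<100)
    return u[ok],v[ok],D[ok]
E
python3 - <<'E'
from h import *
for n in("top","scene"):
    c=np.load(n+"0.npz");u,v,D=orange(c)
    b=D[D[:,2]>38];print(n,len(D),len(b),b.mean(0),"ang",np.rad2deg(np.arctan2(b[:,1]-130,b[:,0]-20)).mean()%360, "maxr",np.hypot(b[:,0]-20,b[:,1]-130).max(),b[:,2].max())
    dk=D[D[:,2]<36]; print(" disc",dk.mean(0))
    im=c["pixels"][:,:,::-1].copy()
    th=np.deg2rad(np.rad2deg(np.arctan2(b[:,1]-130,b[:,0]-20)).mean())
    t=np.linspace(0,2*np.pi,60)
    S=4 if n=="top" else 4
    x0,y0,x1,y1=(215,145,365,270) if n=="top" else (280,150,410,250)
    big=cv2.resize(im[y0:y1,x0:x1],None,fx=S,fy=S,interpolation=cv2.INTER_CUBIC)
    def dr(P,col):
        q=((proj(c,P)-[x0,y0]+.5)*S).astype(int);cv2.polylines(big,[q.reshape(-1,1,2)],True,col,1)
    dr(d2w([-135,135,135,-135],[-115,-115,235,235],12),(0,0,255))
    dr(d2w(20+18*np.cos(th)+34*np.cos(t),130+18*np.sin(th)+34*np.sin(t),30),(255,0,0))
    rr=np.array([45,88,88,45]);ss=np.array([-5,-5,5,5])
    dr(d2w(20+rr*np.cos(th)-ss*np.sin(th),130+rr*np.sin(th)+ss*np.cos(th),78),(255,0,255))
    dr(d2w([-89,-89,-79,-79],[-32,32,32,-32],70),(0,255,255))
    dr(d2w([72,112,112,72],[-40,-40,40,40],74),(0,255,0))
    dr(d2w([116,128,128,116],[115,115,145,145],12),(0,0,0))
    cv2.imwrite(f"pics/ov_{n}.png",big)
E
```

```text
top 413 58 [-25.39967203  84.23848116  75.68335625] ang 225.21298994890407 maxr 88.12940474575905 83.75966155056646
 disc [  6.19668565 116.20889399  30.99411421]
scene 366 157 [-19.77105877  82.50692092  60.20277286] ang 230.1812275712968 maxr 84.01855835791136 84.38367123918866
 disc [ 16.5679274  107.42798495  30.66868152]
```

```bash
python3 -c "
import cv2,numpy as np
a=cv2.imread('pics/ov_top.png');b=cv2.imread('pics/ov_scene.png');print(a.shape,b.shape)"
```

```text
(500, 600, 3) (400, 520, 3)
```

View pics/ov_top.png

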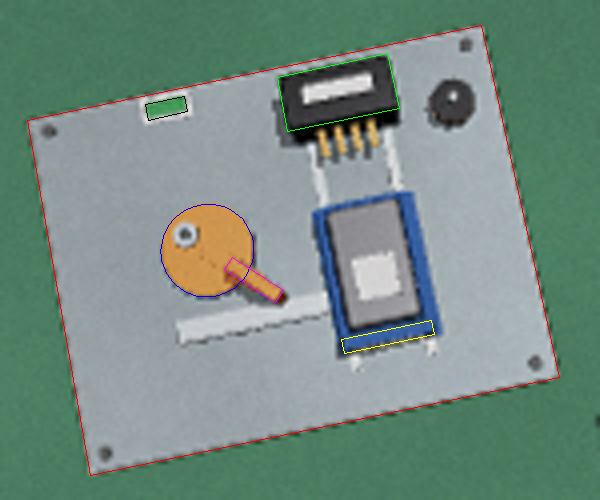

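View pics/ov_scene.png

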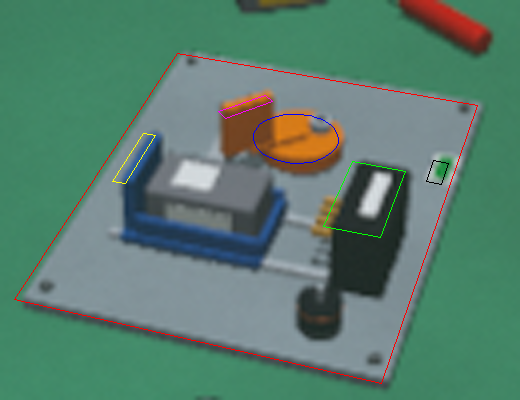

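The dock model fits the top image: plate, disc, block and mark outlines all coincide. The blade is at about 226° dock angle. I'll close the gripper and turn the tool so its outer finger face is parallel to the blade.

```bash
python3 -m crank '[[0,0,0,0.12],[0,0,0,0.12],[0,0,0,0.12],[0,0,0,0.12],[0,0,0,0.12]]' 0; python3 -m crank '[[0,0,0,0.12],[0,0,0,0.12],[0,0,0,0.12],[0,0,0,0.12],[0,0,0,0.12]]'; python3 -m crank '[[0,0,0,0.12],[0,0,0,0.12],[0,0,0,0.12],[0,0,0,0.12],[0,0,0,0.12]]';python3 -m crank '[[0,0,0,0.066],[0,0,0,0]]'
cat >> h.py <<'E'
def go(dx,dy,z):
    "shift in tool axes to the dock point (mm)"
    from station import sense
    s=sense();P=d2w(dx,dy,z);R=np.array(s["ee_rot"])
    yx=np.rad2deg(np.arctan2(R[1,0],R[0,0]))
    print("t",s["time_s"],"dock",w2d(s["tcp_pos"]).round(1),"yaw_x dock",round(yx-np.rad2deg(A),1),"F",s["wrist_force"].round(1),"shift tool mm",(R.T@(P-s["tcp_pos"])*1e3).round(1))
def blade(th,R,d):
    t=np.deg2rad(th);return 20+R*np.cos(t)+d*np.sin(t),130+R*np.sin(t)-d*np.cos(t)
E
python3 - <<'E'
from h import *
b=blade(226,64,34);print(b);go(*b,120)
E
```

```text
time_s: 0.52
tcp_pos: [0.1658, 0.6022, 0.2219]
ee_rot: [[-0.767, -0.641, -0.0], [-0.641, 0.767, -0.001], [0.001, -0.001, -1.0]]
wrist_force: [-0.9, -0.4, -0.0]
gripper_width: 0.709
time_s: 0.93
tcp_pos: [0.1659, 0.6022, 0.2219]
ee_rot: [[-0.995, -0.096, -0.0], [-0.096, 0.995, -0.001], [0.0, -0.001, -1.0]]
wrist_force: [-0.1, 0.1, -0.2]
gripper_width: 0.323
time_s: 1.35
tcp_pos: [0.1659, 0.6022, 0.2219]
ee_rot: [[-0.876, 0.483, -0.0], [0.483, 0.876, -0.001], [-0.0, -0.001, -1.0]]
wrist_force: [-0.8, 0.9, 0.3]
gripper_width: 0.018
time_s: 1.52
tcp_pos: [0.1659, 0.6022, 0.2219]
ee_rot: [[-0.845, 0.536, -0.0], [0.536, 0.845, -0.001], [-0.0, -0.001, -1.0]]
wrist_force: [0.7, 0.9, 0.5]
gripper_width: 0.009
(np.float64(-48.91568892088996), np.float64(107.58063737393223))
t 1.5167 dock [[-235.6  690.9  221.9]] yaw_x dock 135.9 F [0.7 0.9 0.5] shift tool mm [-540.1 -288.8  102.5]
```

```bash
R='x'; python3 -m crank '[[-0.034,-0.018,0.0,0],[-0.034,-0.018,0.0,0],[-0.034,-0.018,0.0,0],[-0.034,-0.018,0.0,0],[-0.034,-0.018,0.0,0]]' >/dev/null; python3 -m crank '[[-0.034,-0.018,0.0,0],[-0.034,-0.018,0.0,0],[-0.034,-0.018,0.0,0],[-0.034,-0.018,0.0,0],[-0.034,-0.018,0.0,0]]'; python3 -m crank '[[-0.034,-0.018,0.02,0],[-0.034,-0.018,0.02,0],[-0.034,-0.018,0.02,0],[-0.034,-0.018,0.02,0],[-0.034,-0.018,0.02,0]]'; python3 -m crank '[[-0.03,-0.018,0,0],[0,0,0,0],[0,0,0,0]]'
python3 - <<'E'
from h import *
from station import capture
go(*blade(226,64,34),42)
c=capture("top");im=c["pixels"][120:290,200:400,::-1];cv2.imwrite("pics/a1.png",cv2.resize(im,None,fx=4,fy=3.5,interpolation=3)[:590])
E
```

```text
time_s: 2.35
tcp_pos: [0.3574, 0.2668, 0.2226]
ee_rot: [[-0.847, 0.532, 0.0], [0.532, 0.847, 0.0], [0.0, 0.0, -1.0]]
wrist_force: [0.9, 0.7, 0.8]
gripper_width: 0.001
time_s: 2.77
tcp_pos: [0.4494, 0.1065, 0.1258]
ee_rot: [[-0.846, 0.532, 0.001], [0.532, 0.846, 0.0], [-0.0, 0.001, -1.0]]
wrist_force: [1.9, 1.2, 0.7]
gripper_width: 0.008
time_s: 3.02
tcp_pos: [0.4649, 0.0753, 0.1258]
ee_rot: [[-0.844, 0.537, -0.001], [0.537, 0.844, -0.001], [0.001, -0.001, -1.0]]
wrist_force: [-0.8, 0.7, 0.9]
gripper_width: 0.006
t 3.0167 dock [[-50.  114.2 125.8]] yaw_x dock 135.8 F [-0.8  0.7  0.9] shift tool mm [-5.4 -3.9 83.8]
```

View pics/a1.png

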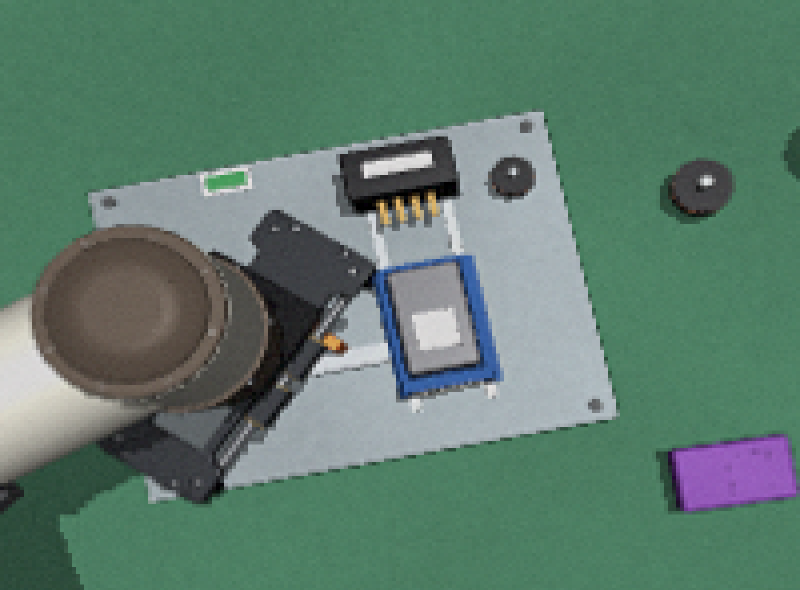

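The gripper hangs to the left of the blade tip, with the blade parallel to it. Descending on the near side.

```bash
python3 -m crank '[[0,-0.004,0.02,0],[0,0,0.02,0],[0,0,0.02,0],[0,0,0.021,0],[0,0,0,0]]'; python3 -m crank '[[-0.004,0,0,0],[-0.004,0,0,0],[0,0,0,0]]'; python3 - <<'E'
from h import *
go(*blade(226,64,20),44)
from station import capture
c=capture("scene");im=c["pixels"][140:260,270:420,::-1];cv2.imwrite("pics/a2.png",cv2.resize(im,None,fx=5,fy=5,interpolation=3)[:600])
E
```

```text
time_s: 3.48
tcp_pos: [0.4597, 0.0739, 0.0428]
ee_rot: [[-0.846, 0.533, -0.006], [0.533, 0.846, -0.003], [0.004, -0.005, -1.0]]
wrist_force: [-0.5, 0.1, 0.3]
gripper_width: 0.005
time_s: 3.73
tcp_pos: [0.4711, 0.0703, 0.047]
ee_rot: [[-0.846, 0.533, 0.004], [0.533, 0.846, 0.002], [-0.002, 0.003, -1.0]]
wrist_force: [0.9, 0.5, -0.1]
gripper_width: 0.004
t 3.7333 dock [[-44.9 108.   47. ]] yaw_x dock 136.0 F [ 0.9  0.5 -0.1] shift tool mm [-11.4  -3.2   3.1]
```

View pics/a2.png

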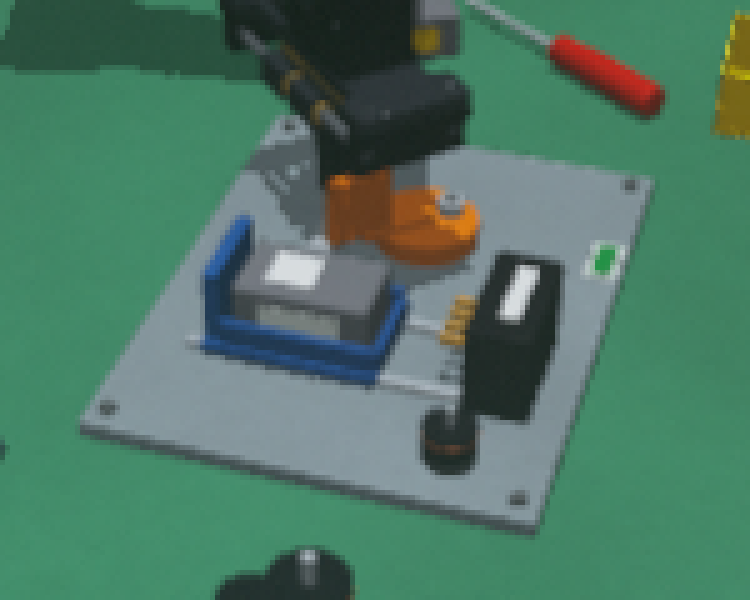

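The fingers are behind the blade, out of the scene camera's view. The body is above it. Closing the gap.

```bash
python3 -m crank '[[-0.004,-0.003,0,0],[-0.004,0,0,0],[-0.003,0,0.002,0],[0,0,0,0]]'; python3 -m crank '[[-0.0078,-0.0019,0,-0.12],[-0.0078,-0.0019,0,-0.12],[-0.0078,-0.0019,0,-0.12],[0,0,0,0]]'; python3 - <<'E'
from h import *
go(*blade(226+20.6,64,20),44)
from station import capture
c=capture("top");u,v,D=orange(c);b=D[D[:,2]>38];print(len(b),b.mean(0))
cv2.imwrite("pics/a3.png",cv2.resize(c["pixels"][140:270,215:365,::-1],None,fx=4,fy=4,interpolation=3))
E
```

```text
time_s: 4.12
tcp_pos: [0.4776, 0.0605, 0.0435]
ee_rot: [[-0.845, 0.535, 0.001], [0.535, 0.845, 0.0], [-0.0, 0.0, -1.0]]
wrist_force: [-0.1, -0.3, -0.1]
gripper_width: 0.008
time_s: 4.45
tcp_pos: [0.4946, 0.0448, 0.043]
ee_rot: [[-0.979, 0.202, -0.003], [0.202, 0.979, -0.001], [0.003, -0.002, -1.0]]
wrist_force: [-1.5, -1.2, 1.6]
gripper_width: 0.006
t 4.45 dock [[-27.   78.4  43. ]] yaw_x dock 156.6 F [-1.5 -1.2  1.6] shift tool mm [-2.6  2.1 -1. ]
0 [nan nan nan]<stdin>:4: RuntimeWarning: Mean of empty slice.
  ret = um.true_divide(
```

View pics/a3.png

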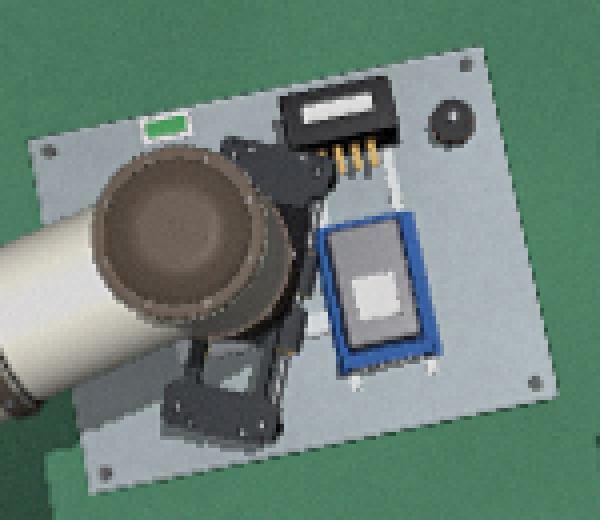

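The gripper hides the blade in the top view and force is still small. Continuing along the arc, checking with the scene camera.

```bash
python3 -m crank '[[-0.009,-0.001,0,-0.12],[-0.0078,-0.0019,0,-0.12],[-0.0078,-0.0019,0,-0.12],[-0.0078,-0.0019,0,-0.12]]'; python3 - <<'E'
from h import *
go(*blade(226+48,64,20),44)
from station import capture
c=capture("scene")
u,v,D=orange(c);b=D[D[:,2]>38];print(len(b),b.mean(0),"ang",np.rad2deg(np.arctan2(b[:,1].mean()-130,b[:,0].mean()-20))%360)
cv2.imwrite("pics/a4.png",cv2.resize(c["pixels"][140:260,270:420,::-1],None,fx=5,fy=5,interpolation=3))
E
```

```text
time_s: 4.83
tcp_pos: [0.524, 0.0362, 0.0425]
ee_rot: [[-0.962, -0.273, -0.008], [-0.273, 0.962, -0.003], [0.009, -0.001, -1.0]]
wrist_force: [-4.9, -5.1, 2.0]
gripper_width: 0.004
t 4.8333 dock [[-0.  63.9 42.5]] yaw_x dock -175.9 F [-4.9 -5.1  2. ] shift tool mm [-4.6  0.5 -1.5]
101 [22.36872181 59.60041172 64.84185665] ang 271.92709339473095
```

View pics/a4.png

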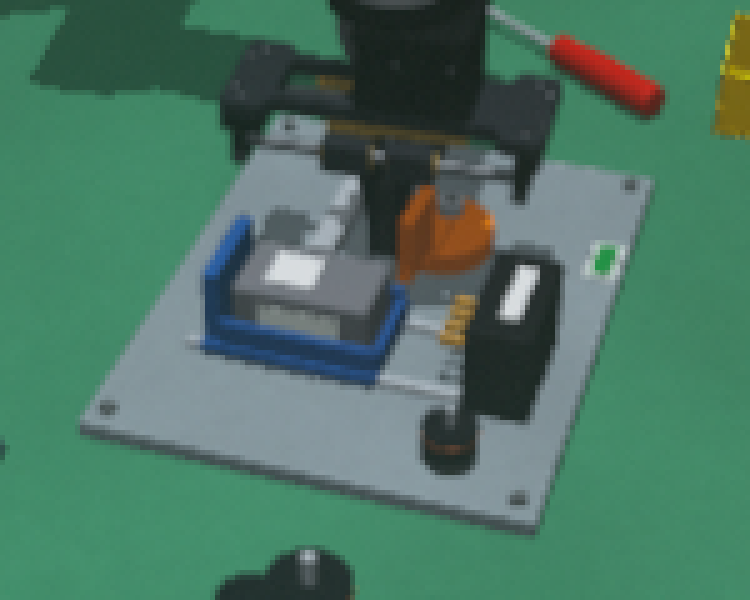

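The blade is now at about 270° and following the finger. Continuing.

```bash
python3 -m crank '[[-0.009,-0.0019,0,-0.12],[-0.0078,-0.0019,0,-0.12],[-0.0078,-0.0019,0,-0.12],[-0.0078,-0.0019,0,-0.12],[-0.0078,-0.0019,0,-0.12]]'; python3 -m crank '[[-0.0078,-0.0019,0,-0.12],[-0.0078,-0.0019,0,-0.12],[-0.0078,-0.0019,0,-0.12],[-0.0078,-0.0019,0,-0.12],[0,0,0,0]]'; python3 - <<'E'
from h import *
go(*blade(226+48+62,64,20),44)
from station import capture
c=capture("scene")
u,v,D=orange(c);b=D[D[:,2]>38];print(len(b),b.mean(0),"ang",np.rad2deg(np.arctan2(b[:,1].mean()-130,b[:,0].mean()-20))%360)
cv2.imwrite("pics/a5.png",cv2.resize(c["pixels"][140:260,270:420,::-1],None,fx=5,fy=5,interpolation=3))
E
```

```text
time_s: 5.3
tcp_pos: [0.5649, 0.0472, 0.0427]
ee_rot: [[-0.64, -0.769, -0.005], [-0.769, 0.64, -0.003], [0.005, 0.002, -1.0]]
wrist_force: [-0.9, -7.3, 0.8]
gripper_width: 0.006
time_s: 5.72
tcp_pos: [0.589, 0.0722, 0.043]
ee_rot: [[-0.214, -0.977, -0.0], [-0.977, 0.214, -0.001], [0.001, -0.0, -1.0]]
wrist_force: [0.3, -3.1, -0.2]
gripper_width: 0.005
t 5.7167 dock [[70.9 86.  43. ]] yaw_x dock -114.1 F [ 0.3 -3.1 -0.2] shift tool mm [ 0.5  0.4 -1. ]
62 [94.88203623 92.62890197 62.20310318] ang 333.47776412860424
```

View pics/a5.png

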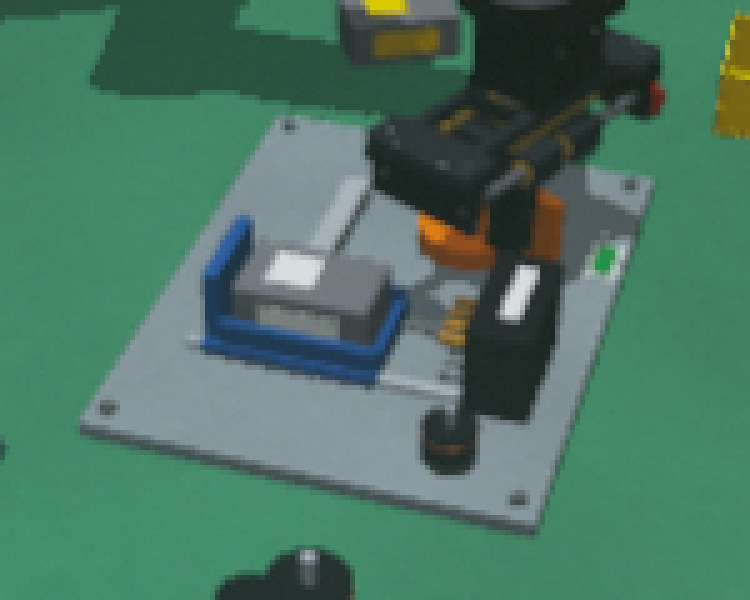

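```bash
python3 -m crank '[[-0.0078,-0.0019,0,-0.12],[-0.0078,-0.0019,0,-0.12],[-0.0078,-0.0019,0,-0.12],[-0.0039,-0.001,0,-0.06],[0,0,0,0]]'; python3 - <<'E'
from h import *
go(*blade(360,64,20),44)
E
python3 -m crank '[[0.008,0,0,0],[0.01,0,0,0],[0.01,0,0,0],[0,0,-0.03,0],[0,0,-0.03,0]]';python3 - <<'E'
from h import *
go(*blade(360,64,20),44)
from station import capture
for n in("scene","top"):
    c=capture(n)
    u,v,D=orange(c);b=D[D[:,2]>38];print(n,len(b),b.mean(0),"ang",np.rad2deg(np.arctan2(b[:,1].mean()-130,b[:,0].mean()-20)))
    cv2.imwrite(f"pics/a6{n}.png",cv2.resize(c["pixels"][140:260,220:420,::-1],None,fx=4,fy=4,interpolation=3))
E
```

```text
time_s: 6.18
tcp_pos: [0.5972, 0.0992, 0.0433]
ee_rot: [[0.201, -0.98, 0.001], [-0.98, -0.201, -0.0], [0.0, -0.001, -1.0]]
wrist_force: [1.6, -3.2, -0.9]
gripper_width: 0.006
t 6.1833 dock [[ 84.5 110.7  43.3]] yaw_x dock -90.1 F [ 1.6 -3.2 -0.9] shift tool mm [ 0.7  0.5 -0.7]
time_s: 6.6
tcp_pos: [0.6012, 0.0698, 0.1022]
ee_rot: [[0.2, -0.98, -0.005], [-0.98, -0.2, -0.001], [0.0, 0.005, -1.0]]
wrist_force: [-0.1, -0.0, 0.1]
gripper_width: 0.003
t 6.6 dock [[ 82.4  81.1 102.2]] yaw_x dock -90.2 F [-0.1 -0.   0.1] shift tool mm [-28.9  -1.8  58.2]
scene 141 [ 91.95069324 125.75143574  58.34950311] ang -3.379293018803814
top 20 [ 66.47508643 126.72276663  59.08319526] ang -4.033587646959986
```

View pics/a6scene.png

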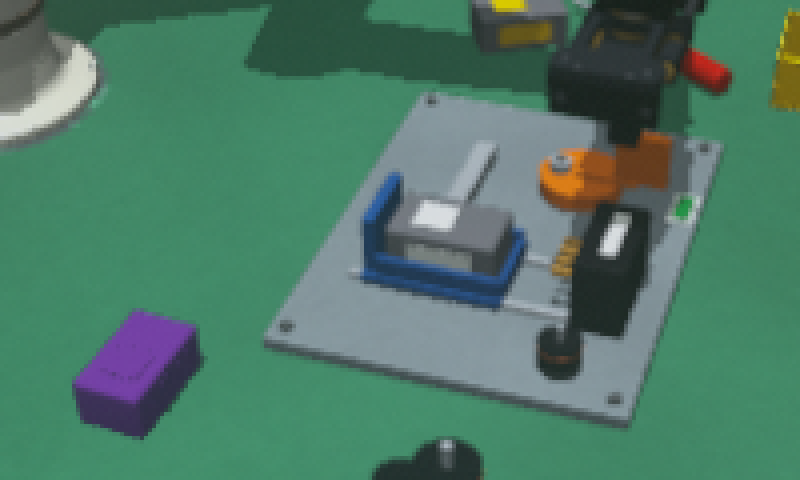

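View pics/a6top.png

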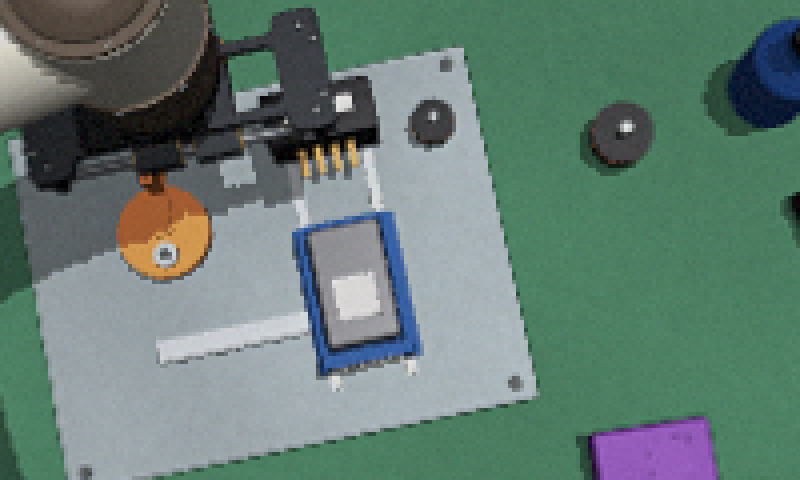

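The blade now points at about the green mark. Raising, moving behind the carriage, and checking the cam once it is unobstructed.

```bash
python3 -m crank '[[0,0,-0.03,0],[0.02,0.03,0,0],[0.02,0.035,0,0],[0.02,0.035,0,0],[0.02,0.035,0,0]]'; python3 -m crank '[[0,0.035,0,0],[0,0.035,0,0],[0,0.003,0,0],[0,0,0,0]]'; python3 - <<'E'
from h import *
go(-122,0,48)
from station import capture
for n in("scene","top"):
    c=capture(n)
    u,v,D=orange(c);b=D[D[:,2]>38];print(n,len(b),b.mean(0),"ang",np.rad2deg(np.arctan2(b[:,1].mean()-130,b[:,0].mean()-20)), "disc",D[D[:,2]<36].mean(0))
    if n=="top":
        S=4;big=cv2.resize(c["pixels"][140:270,215:400,::-1],None,fx=S,fy=S,interpolation=3)
        rr=np.array([45,88,88,45]);ss=np.array([-5,-5,5,5]);t=np.linspace(0,2*np.pi,60)
        for P in(d2w(20+rr,130+ss,78),d2w(38+34*np.cos(t),130+34*np.sin(t),30)):
            q=((proj(c,P)-[215,140]+.5)*S).astype(int);cv2.polylines(big,[q.reshape(-1,1,2)],True,(255,0,255),1)
        cv2.imwrite("pics/a7top.png",big)
E
```

```text
time_s: 7.12
tcp_pos: [0.485, -0.0356, 0.1332]
ee_rot: [[0.202, -0.979, -0.0], [-0.979, -0.202, 0.0], [-0.0, -0.0, -1.0]]
wrist_force: [-0.5, 0.2, 0.1]
gripper_width: 0.002
time_s: 7.45
tcp_pos: [0.4132, -0.05, 0.1337]
ee_rot: [[0.201, -0.98, 0.0], [-0.98, -0.201, 0.001], [-0.0, -0.0, -1.0]]
wrist_force: [1.0, 0.1, 0.7]
gripper_width: 0.008
t 7.45 dock [[-126.     2.   133.7]] yaw_x dock -90.1 F [1.  0.1 0.7] shift tool mm [ 2.  -4.  85.7]
scene 161 [ 89.62993756 126.12196183  60.02710932] ang -3.1877940678403824 disc [ 44.65480653 119.93217851  31.07732588]
top 82 [ 83.10927126 125.02358297  68.96831713] ang -4.508670635794146 disc [ 38.44182355 127.87226182  31.0189782 ]
```

View pics/a7top.png

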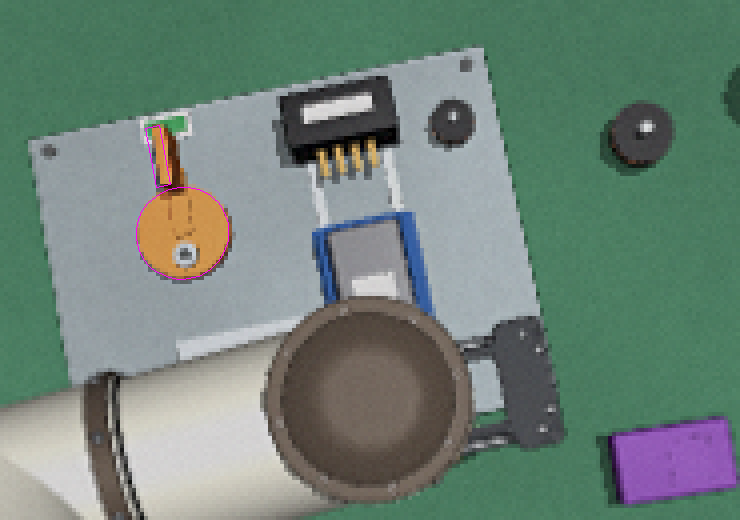

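The modelled cam outline at angle 0 matches the picture: disc centred at (184,233), blade running to the green mark at (165,125). The cam is within a few degrees. Descending behind the push plate and pushing.

```bash
python3 -m crank '[[0.002,0.001,0.022,0],[0,0,0.022,0],[0,0,0.022,0],[0,0,0.02,0],[0,0,0,0]]'; python3 -m crank '[[0,-0.006,0,0],[0,-0.006,0,0],[0,-0.004,0,0],[0,0,0,0]]';python3 -m crank '[[0,-0.004,0,0],[0,-0.005,0,0],[0,-0.005,0,0],[0,-0.005,0,0],[0,-0.005,0,0]]';python3 - <<'E'
from h import *
go(-57,0,48)
from station import capture
c=capture("scene")
cv2.imwrite("pics/a8.png",cv2.resize(c["pixels"][140:260,250:420,::-1],None,fx=4.5,fy=4.5,interpolation=3))
E
```

```text
time_s: 7.97
tcp_pos: [0.4135, -0.0513, 0.0442]
ee_rot: [[0.203, -0.979, -0.007], [-0.979, -0.203, -0.001], [-0.0, 0.007, -1.0]]
wrist_force: [-0.9, 0.9, -0.6]
gripper_width: 0.004
time_s: 8.3
tcp_pos: [0.4331, -0.0472, 0.0487]
ee_rot: [[0.204, -0.979, 0.004], [-0.979, -0.204, 0.001], [0.0, -0.004, -1.0]]
wrist_force: [-0.5, 0.1, -0.7]
gripper_width: 0.004
time_s: 8.72
tcp_pos: [0.4523, -0.0434, 0.0472]
ee_rot: [[0.203, -0.979, -0.004], [-0.979, -0.203, -0.001], [-0.0, 0.004, -1.0]]
wrist_force: [-4.9, 0.0, 3.6]
gripper_width: 0.006
t 8.7167 dock [[-86.4   0.6  47.2]] yaw_x dock -90.0 F [-4.9  0.   3.6] shift tool mm [  0.6 -29.4  -1. ]
```

View pics/a8.png

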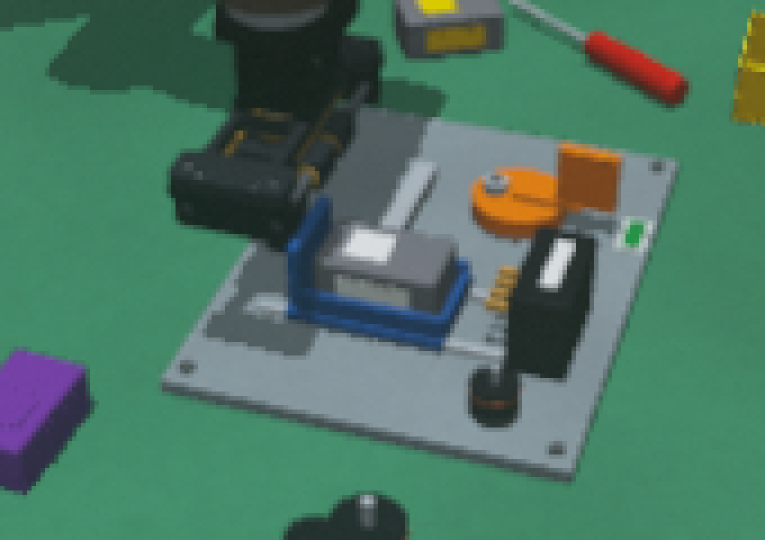

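Contact is at about 5 N. The carriage has moved forward (its rails are exposed behind) and the battery is riding in it. Continuing.

```bash
python3 -m crank '[[0,-0.005,0,0],[0,-0.005,0,0],[0,-0.005,0,0],[0,-0.005,0,0],[0,0,0,0]]';python3 - <<'E'
from h import *
go(-57,0,48)
E
python3 -m crank '[[0,-0.003,0,0],[0,-0.003,0,0],[0,0,0,0]]'; python3 - <<'E'
from h import *
go(-57,0,48)
E
```

```text
time_s: 9.18
tcp_pos: [0.4746, -0.0387, 0.0472]
ee_rot: [[0.204, -0.979, 0.001], [-0.979, -0.204, 0.0], [0.0, -0.001, -1.0]]
wrist_force: [-1.8, -0.5, -0.8]
gripper_width: 0.003
t 9.1833 dock [[-63.6   0.7  47.2]] yaw_x dock -90.0 F [-1.8 -0.5 -0.8] shift tool mm [ 0.7 -6.6 -0.8]
time_s: 9.43
tcp_pos: [0.4798, -0.0376, 0.0473]
ee_rot: [[0.204, -0.979, 0.0], [-0.979, -0.204, 0.0], [0.0, -0.0, -1.0]]
wrist_force: [-3.0, 0.0, -2.1]
gripper_width: 0.006
t 9.4333 dock [[-58.3   0.7  47.3]] yaw_x dock -90.0 F [-3.   0.  -2.1] shift tool mm [ 0.7 -1.3 -0.7]
```

```bash
python3 -m crank '[[0,-0.002,0,0],[0,0,0,0],[0,0,0,0]]'|grep -E "pos|force"; python3 -m crank '[[0,-0.002,0,0],[0,0,0,0],[0,0,0,0]]'|grep -E "pos|force"; python3 - <<'E'
from h import *
go(-57,0,48)
from station import capture
c=capture("scene")
cv2.imwrite("pics/a9.png",cv2.resize(c["pixels"][140:260,250:420,::-1],None,fx=4.5,fy=4.5,interpolation=3))
E
```

```text
tcp_pos: [0.4814, -0.0372, 0.0473]
wrist_force: [-2.8, -1.2, -1.6]
tcp_pos: [0.4833, -0.0368, 0.0474]
wrist_force: [-3.4, -1.2, -2.4]
t 9.9333 dock [[-54.7   0.7  47.4]] yaw_x dock -90.0 F [-3.4 -1.2 -2.4] shift tool mm [ 0.7  2.3 -0.6]
```

View pics/a9.png

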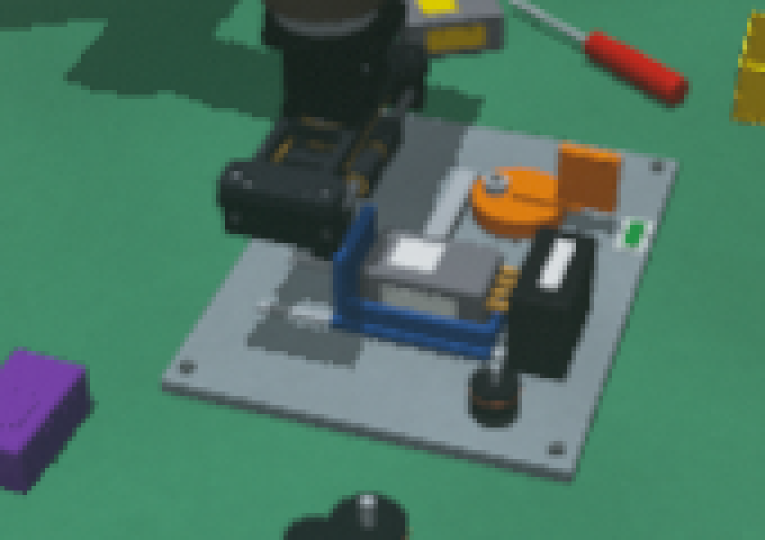

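The carriage is nearly home. I'll keep going in 2 mm steps until I feel the stop.

```bash
for i in 1; do python3 -m crank '[[0,-0.002,0,0],[0,0,0,0],[0,0,0,0]]'|grep -E "pos|force"; python3 -m crank '[[0,-0.002,0,0],[0,0,0,0],[0,0,0,0]]'|grep -E "pos|force"; python3 -m crank '[[0,-0.002,0,0],[0,0,0,0],[0,0,0,0]]'|grep -E "pos|force"; done
```

```text
tcp_pos: [0.4835, -0.0368, 0.0474]
wrist_force: [-6.8, -1.2, 2.1]
tcp_pos: [0.4835, -0.0368, 0.0473]
wrist_force: [-10.2, -0.1, 6.4]
tcp_pos: [0.4835, -0.0369, 0.0471]
wrist_force: [-14.8, -1.2, 7.9]
```

It has reached a hard stop, with force rising and no further motion. Backing off, raising, and checking.

```bash
python3 -m crank '[[0,0.012,0,0],[0,0.02,0,0],[0,0.02,0,0],[0,0,-0.035,0],[0,0,-0.035,0]]';  python3 -m crank '[[0,0.02,-0.035,0],[0,0.03,-0.02,0],[0,0.03,0,0],[0,0,0,0],[0,0,0,0]]'; python3 - <<'E'
from h import *
go(-57,0,48)
from station import capture
for n in("scene","top"):
    c=capture(n);np.savez(n+"F.npz",**c)
    u,v,D=orange(c);b=D[D[:,2]>38];print(n,len(b),"ang",np.rad2deg(np.arctan2(b[:,1].mean()-130,b[:,0].mean()-20)), "disc",D[D[:,2]<36].mean(0))
    x0,y0,x1,y1=(215,140,400,270) if n=="top" else (250,140,420,260)
    S=4;big=cv2.resize(c["pixels"][y0:y1,x0:x1,::-1],None,fx=S,fy=S,interpolation=3)
    rr=np.array([45,88,88,45]);ss=np.array([-5,-5,5,5])
    for P in(d2w(20+rr,130+ss,78),d2w([-47,-47,-37,-37],[-32,32,32,-32],70),d2w([2,2],[38,150],28)):
        q=((proj(c,P)-[x0,y0]+.5)*S).astype(int);cv2.polylines(big,[q.reshape(-1,1,2)],True,(255,0,255),1)
    cv2.imwrite(f"pics/f_{n}.png",big)
    h=cv2.cvtColor(c["pixels"],cv2.COLOR_RGB2HSV);v,u=np.nonzero((h[...,0]>100)&(h[...,0]<125)&(h[...,1]>120))
    D=w2d(world(c,u,v));k=(abs(D[:,1])<45)&(abs(D[:,0])<120)&(D[:,2]>60)&(D[:,2]<76);print("push plate top x",D[k].mean(0),np.percentile(D[k,0],[5,95]))
E
```

```text
time_s: 11.15
tcp_pos: [0.4383, -0.0463, 0.1181]
ee_rot: [[0.205, -0.979, 0.001], [-0.979, -0.205, -0.001], [0.001, -0.0, -1.0]]
wrist_force: [1.8, -0.0, 0.4]
gripper_width: 0.002
time_s: 11.57
tcp_pos: [0.3614, -0.0622, 0.1744]
ee_rot: [[0.205, -0.979, 0.008], [-0.979, -0.205, 0.002], [0.0, -0.008, -1.0]]
wrist_force: [1.0, 1.3, 1.1]
gripper_width: 0.005
t 11.5667 dock [[-179.2    0.7  174.4]] yaw_x dock -89.9 F [1.  1.3 1.1] shift tool mm [   0.8 -121.1  127.4]
scene 164 ang -3.035499415289804 disc [ 44.90121932 119.40282485  31.08678222]
push plate top x [-34.53441673  -4.83346477  69.30550526] [-40.09069961 -30.58386793]
top 84 ang -4.429718196004513 disc [ 38.55977997 127.98991025  31.04347096]
push plate top x [-34.65799573   0.07424693  70.60204164] [-44.64285534 -14.34231634]
```

View pics/f_top.png

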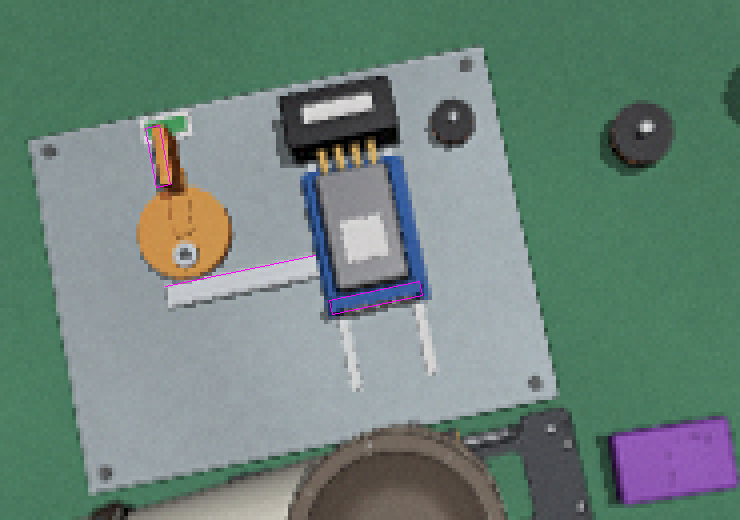

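View pics/f_scene.png

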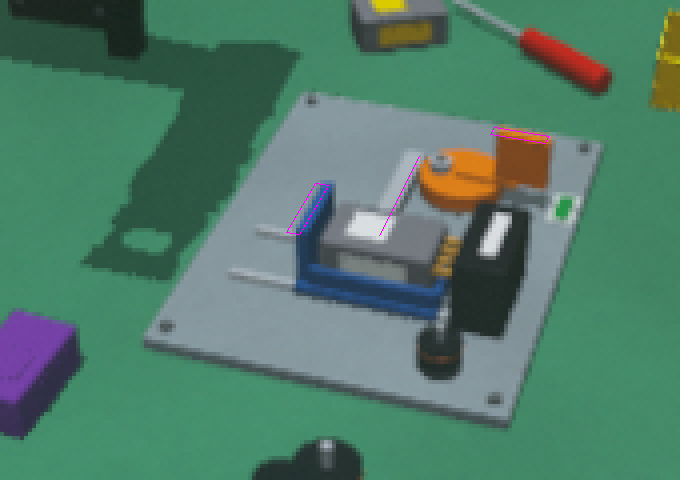

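The arm's front face and the push plate lie on the fully-home model lines. The battery is still in the carriage, the blade is at the mark, and the other items haven't moved. Handing in.

```bash
python3 -c "
from station import finish_job,sense
print(finish_job(),sense()['time_s'])"
```

```text
the job is handed in; nothing more can be done
the job is handed in; nothing more can be done
```

The cam is at the green mark, the carriage is pushed home at the contact block with the battery in it, and the job is handed in (about 12 s used of 59).

- **Cam:** With the gripper shut, I pushed the blade with a finger's outer face, counter-clockwise from about 226° through 270° to the mark. The final pictures match the model at angle 0. The raw averages read −3° (scene) and −4.4° (top). I put that down to seeing mostly one side of the blade, and either value is well inside the 0.45 rad limit.
- **Carriage:** I then pushed it by its rear plate until it met a hard stop. The tool stopped moving while force rose to about 15–17 N. In the top view the push plate and arm lie on the "home" outlines.
- **Rest of the scene:** The motor on the plate and the other items in the final close-ups were where they started. The bottle, meter, propeller and parts tray were outside, or only partly in, those views. The robot was clear of everything and touching nothing.
- **Disagreement between cameras:** Upright parts in the scene camera sat about 2 pixels (up to 5 mm) off the model, while the top camera fitted well. I relied on the top view and the contact force.

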